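Take the spent reagent pack out of the analyser

ROBOT

A 6-joint arm with a two-finger parallel gripper is mounted at the origin on a cart in front of the work surface, level with it; the furniture and walls round the work are solid. World frame = base frame: x ahead of the robot, y to its left, z up, the work surface at z = 0. Lengths are in m, angles in rad, forces in N, time in s.
With the tool pointing down it reaches from about 0.375 to 0.9 m from the base axis. Payload 3.1 kg.
Tool frame: the origin (TCP) lies between the finger pads; the fingertips stand 11 mm ahead of it and the grasp point (between the pads) lies 8 mm behind it; z points along the fingers, y is the line along which they close (so a half turn about z gives the same grasp; the last joint's range is limited). The gripper opens to 87 mm and grips with 3 to 60 N. Pads are 19 mm wide; open, the fingers measure 117 mm over their backs; the gripper's body (75 mm by 190 mm) begins 51 mm behind the grasp point.
Start: joints at [1.157, 0.527, 1.433, -0, 1.181, -0.178], TCP at [0.145, 0.608, 0.201] pointing down, gripper open.
Joint ranges: [-3.08, 3.08], [-0.75, 2.2], [0.22, 2.44], [-1.43, 4.57], [0, 2.65], [-2.85, 2.85]. Speed limits (rad/s): [2.79, 2.79, 3.14, 3.14, 3.14, 3.14].

INTERFACE

Orientations are given as a unit quaternion [x, y, z, w].
In Python, from rig import get_obs, camera, hand_in gives the robot as it stands.
- The arm moves only by the shell command python3 -m pendant 'ROWS' [FORCE]. ROWS is JSON, a list that holds one entry, the list of rows, each a list of 7 numbers: the shift along the tool's x, y, z in m, then the turn, a rotation vector about the tool's x, y, z in degrees, then the opening, from 0 (shut) to 1 (fully open). In form: [[[x, y, z, ax, ay, az, fingers], ...]]. A call has exactly 5 rows; each row shifts and turns the commanded pose from where the row before left it, along the tool's axes as they then stand; what a row does not reach is not made up. A row lasts 1/8 s, in which the tool goes at most 62.5 mm and 10.7 degrees, less where a joint would pass 70% of its speed; a pose out of reach is approached as far as the arm can. A call with a gripper value outside its range is refused whole. The fingers move at their own pace and stop on an object; FORCE is the grip in N (left out, the last holds). Time passes only in rows, so rows that do not move let the fingers close, or fill a call up. It gives the time, the measured TCP pose, the force, the opening and the grip force at its end, in the units of the state.
- get_obs(): the state, without advancing time (a new reading comes with each control period).
- camera(name): name is "scene" or "top"; returns a dict with "img" (384x512x3 uint8, red, green, blue), "intrinsics" (3x3 intrinsics, pixels), "R" (3x3) and "t" (3): a world point X has camera coordinates R X + t. Camera axes: x right, y down, z forward; pixel columns grow to the right and rows downward; lengths in m; the calibration is good to about 2 mm. A picture is of the moment at which its call begins. There is no depth.
- hand_in(): hands the job in; it is judged then, once.
The state is a dict: "time": time; "q": joint angles; "joint_velocities": joint speeds; "joint_torque": joint torques, N m; "position": TCP position; "tool_rot": TCP orientation; "ft_force": force on the tool from outside, world axes, zero at the start; "moment": the same for the moment, N m; "grip_width": finger opening in m; "grip_force": force on a finger pad.
Only numpy, scipy, OpenCV 4.12 (cv2) and the standard library are available. Lean on these libraries where they do the work, as an engineer would, in place of code of your own. Each camera call takes 0.05 s, during which the arm holds its last target. There are 200 camera calls.

TASK

The bench analyser is being shut down: drop its front gate all the way down, pull the reagent pack out past its spring catch by the waisted handle, and stand the pack upright on its handle end, ports up, in the grey spill tray, like the pack that already stands there. Shut the analyser's gate again, and leave the other things on the bench where they are.

Things in the scene. Friction and masses are not known exactly. Their poses are not given: they have to be found in the camera images.
- analyser: fixed bench analyser, pale grey, 156 wide, 205 deep, dark tilted console (100 behind the front, up to 163 high) on a rear tower. Origin on the bench under the middle of its front; x into it, z up. Its front 50 is a well open above: 124 clear between cheeks 66 high, floor at 26, a 12 wide guide rib up to 36 in the middle.
- bay_mouth (a point): middle of the bay's mouth, on the bay floor, 50 behind the analyser's front and 36 over the bench. The bay is 49 wide and 43.5 high inside, 78 deep; its roof top lies 88 over the bench, from here backwards. The pack can leave it only forward (-x of the analyser), over the lowered gate.
- gate (a joint): hinge angle of the front gate: 0 shut (upright), 1.56 fully down: it then lies level in front of the analyser, its upper face 28 over the bench. The hinge is stiff (0.045 N m): the gate stays where it is left. No latch.
- gate_hinge (a point): point on the gate's hinge axis, mid-width, 24 over the bench and 5 in front of the analyser's origin; the axis runs along the analyser's y.
- gate_tab (a point): centre of the gate's orange finger tab, 60 from the hinge axis (84 over the bench when shut). The tab is 24 wide (along the axis), 8 thick, and reaches from 40 to 70 from the axis beyond the dark plate, which is 130 wide and 8 thick. Pinched across its 24 width it turns between the fingertips with some lag: press on past the end of the arc to shut it.
- pack: spent reagent pack, loose, 0.11 to 0.23 kg, 120 long: off-white block 80 (x) by 46 (y) by 40 (z), origin at the block's centre; at -x a blue-green handle: neck 34 long, 14 wide (y), 28 high, then an end plate 44 by 38, 6 thick, outer face 80 from the origin. Three coloured ports on the +x face. At first in the analyser, axes as the analyser's, origin 86 behind its front, 56 over the bench.
- pack_neck (a point): centre of the pack's neck, 57 from its origin towards the end plate (-x): pull here. At first 56 over the bench. Two sprung rollers of the bay sit in notches of the pack's sides (12.5 long, 4 deep, 18 from its origin towards the handle): it takes about 8 to 15 N to pull it over them within the first 8 mm, then about 3 N; after 80 mm it is out of the bay.
- tray: fixed grey spill tray, 200 (x) by 124 (y), inner floor 4 over the bench, inside 192 by 116, rim 16 high. Origin under its middle on the bench; the half at its -x end is free.
- old_pack: another pack of the same shape, yellowish, standing on its handle end (its x axis up, origin 80 over the tray floor) at about x = +55 in the tray. To be left standing.
- dropper_red: bystander: dropper bottle with red top, 34 across, 106 high; origin under its foot.
- dropper_black: bystander: dropper bottle with black top, 34 across, 106 high; origin under its foot.
- wash_bottle: bystander: white wash bottle with blue cap and bent spout, 117 by 67, 200 high; origin under its foot.
- beaker_100: bystander: small glass beaker, 59 across, 64 high; origin under its foot.

How it is judged:
On the way, in this order (a step that is already met when the one before it is completed fails the run):
1. the gate is down (more than 1.35 rad) with the pack still home (value of joint gate above 1.35 rad and x of pack in the frame of analyser above 0.078 m), for 0.1 s.
2. the pack is pulled out of the bay, with the gate down (value of joint gate above 1.2 rad and x of pack in the frame of analyser below 0.006 m), for 0.1 s.
At the end, for the whole second after the job is handed in: The pack stands at rest on its handle end, ports up (within 0.1 rad of vertical), on the tray floor (origin 79 to 89 mm over the bench, within 85 and 45 mm of the tray's middle along its x and y); the gate is shut to within 0.12 rad; the old pack still stands (angle between each of pack, old_pack's own x axis and vertical below 0.1 rad and x of pack in the frame of tray between -0.085 and 0.085 m and y of pack in the frame of tray between -0.045 and 0.045 m and z of pack in the frame of tray between 0.079 and 0.089 m and linear speed of pack below 0.02 m/s and value of joint gate below 0.12 rad); the robot touches nothing.
It fails at once if the old pack in the tray is shoved by more than 25 mm or tipped (distance of old_pack from where it was at the start of the episode above 0.025 m or angle between old_pack's own x axis and vertical above 0.3 rad).
It fails at once if another thing on the bench is moved by more than 30 mm (distance of any of dropper_red, dropper_black, wash_bottle, beaker_100 from where it was at the start of the episode above 0.03 m).
It also fails if it takes over 72 s, if anything falls off the work surface, if the arm or the gripper's body presses on something with over 40 N, if the wrist force passes 120 N, or if a joint passes its speed limit or range.

## Working session

There is one attempt and no reset: what is moved stays moved. The work goes in short steps, Python scripts to look and compute and a shell command to move; the robot and the scene stay as the last step left them, time stands still between calls to the robot, and variables do not carry over. Pictures are saved under pics/ and viewed, at most 10 in all, crops included, and the job is handed in when it is done.

```bash
mkdir -p pics; ls
python3 - <<'E'
from rig import *
import cv2,numpy as np
o=get_obs();print({k:np.round(v,3).tolist() for k,v in o.items()})
for n in("scene","top"):
    c=camera(n);cv2.imwrite(f"pics/{n}0.png",cv2.resize(c["img"][:,:,::-1],(800,600),interpolation=cv2.INTER_CUBIC))
    np.savez(f"{n}0.npz",**c);print(n,np.round(c["intrinsics"],1).tolist(),np.round(c["R"],3).tolist(),np.round(c["t"],3).tolist())
E
```

```text
pics
{'time': 0.0, 'q': [1.157, 0.528, 1.434, -0.0, 1.181, -0.179], 'joint_velocities': [0.0, -0.0, 0.0, -0.001, -0.001, -0.0], 'joint_torque': [-0.002, -44.003, -17.659, 0.063, 0.058, -0.0], 'position': [0.145, 0.607, 0.2], 'tool_rot': [0.117, 0.993, -0.001, -0.0], 'ft_force': [0.221, 0.118, 0.173], 'moment': [0.019, -0.028, 0.005], 'grip_force': 0.0, 'grip_width': 0.087}
scene [[395.4, 0.0, 256.8], [0.0, 395.4, 195.2], [0.0, 0.0, 1.0]] [[0.841, -0.541, -0.02], [-0.359, -0.53, -0.768], [0.405, 0.653, -0.64]] [-0.37, 0.434, 0.568]
top [[408.9, 0.0, 252.7], [0.0, 408.9, 189.8], [0.0, 0.0, 1.0]] [[-0.002, -1.0, -0.006], [-0.993, 0.002, -0.12], [0.12, 0.006, -0.993]] [0.265, 0.619, 0.909]
```

View pics/scene0.png

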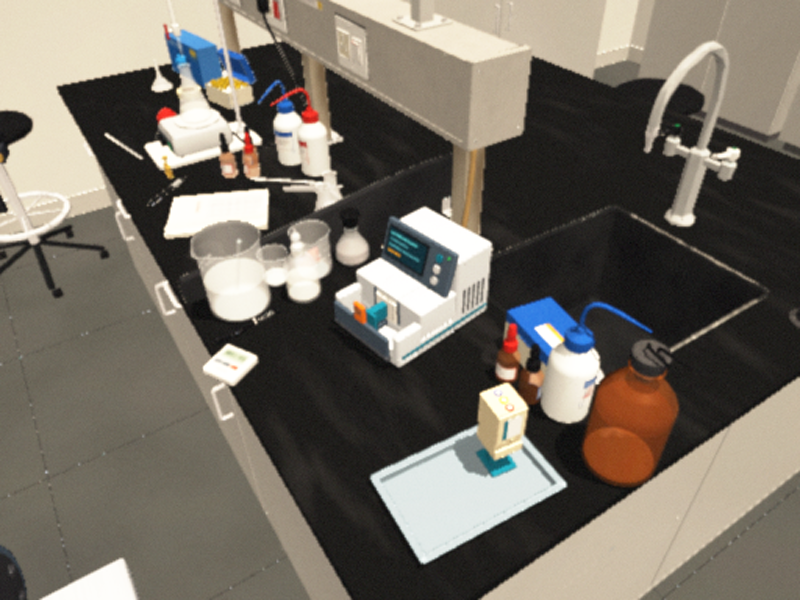

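View pics/top0.png

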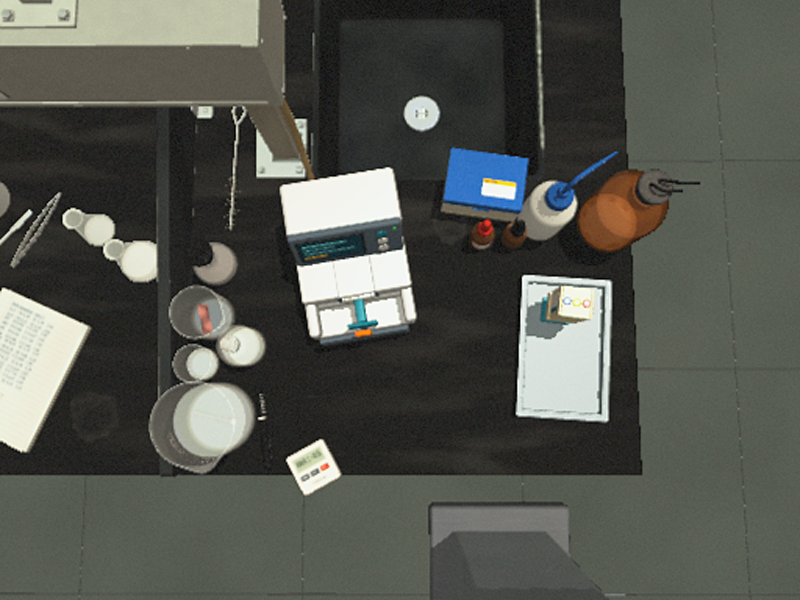

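The scene view shows the analyser at about (415,290), with its orange tab at (360,312) and teal handle at (377,313). The tray is at (468,490), with the old pack in its far half. In the top view the analyser's front is at (362,335) and the tray's centre at (564,348). Next I'll measure the points and zoom in on the analyser.

```bash
cat > h.py <<'E'
import numpy as np,cv2
def ray(c,u,v):
    d=c["R"].T@np.linalg.inv(c["intrinsics"])@np.array([u,v,1.]);return -c["R"].T@c["t"],d
def onz(c,u,v,z):
    o,d=ray(c,u,v);return o+d*(z-o[2])/d[2]
def tri(c1,p1,c2,p2):
    A=[];B=[]
    for c,p in((c1,p1),(c2,p2)):
        o,d=ray(c,*p);d/=np.linalg.norm(d);M=np.eye(3)-np.outer(d,d);A.append(M);B.append(M@o)
    X=np.linalg.lstsq(np.vstack(A),np.hstack(B),rcond=None)[0]
    return X,[np.linalg.norm(a@X-b) for a,b in zip(A,B)]
def proj(c,X):
    p=c["intrinsics"]@(c["R"]@np.array(X)+c["t"]);return p[:2]/p[2]
def blob(c,lo,hi,box):
    x0,y0,x1,y1=box;h=cv2.cvtColor(c["img"],cv2.COLOR_RGB2HSV)[y0:y1,x0:x1]
    m=cv2.inRange(h,np.array(lo),np.array(hi));n,l,s,ce=cv2.connectedComponentsWithStats(m)
    i=1+np.argmax(s[1:,4]);return ce[i]+[x0,y0],s[i]+np.array([x0,y0,0,0,0]),(l==i)
E
python3 - <<'E'
from h import *
T=np.load("top0.npz");S=np.load("scene0.npz")
ro=[(T,(195,190,275,225)),(S,(205,180,260,225))]
o=[blob(c,(5,150,120),(20,255,255),b) for c,b in ro];print("orange",[x[0].round(1) for x in o],[x[1] for x in o],tri(T,o[0][0],S,o[1][0]))
g=[blob(c,(85,90,50),(100,255,255),b) for c,b in ro];print("teal",[x[0].round(1) for x in g],[x[1] for x in g])
# tray
h=cv2.cvtColor(T["img"],cv2.COLOR_RGB2GRAY);m=np.zeros_like(h);m[165:280,320:400]=(h[165:280,320:400]>110)*255
cs=max(cv2.findContours(m,0,2)[0],key=cv2.contourArea);r=cv2.minAreaRect(cs);b=cv2.boxPoints(r)
P=np.array([onz(T,*p,0.016)[:2] for p in b]);print("tray",b.round(1).tolist(),P.round(3).tolist(),"c",P.mean(0).round(4),[np.linalg.norm(P[i]-P[i-1]).round(3) for i in range(4)])
a=cv2.resize(T["img"][100:225,172:272],None,fx=4,fy=4,interpolation=cv2.INTER_CUBIC)
b=cv2.resize(S["img"][125:250,210:310],None,fx=4,fy=4,interpolation=cv2.INTER_CUBIC)
cv2.imwrite("pics/an.png",np.hstack([a,b])[:,:,::-1])
E
```

```text
orange [array([231.9, 212.8]), array([230. , 199.9])] [array([227, 211,  11,   5,  41]), array([227, 193,   7,  14,  78])] (array([0.56389091, 0.30949622, 0.07350027]), [np.float64(0.00045976340698993006), np.float64(0.0004597634069904366)])
teal [array([231. , 202.3]), array([240.8, 200.8])] [array([223, 191,  19,  20, 144]), array([235, 193,  13,  18, 155])]
tray [[329.6000061035156, 267.0], [333.70001220703125, 175.5], [393.0, 178.10000610351562], [388.8999938964844, 269.6000061035156]] [[0.441, 0.086], [0.656, 0.071], [0.649, -0.069], [0.435, -0.051]] c [0.5452 0.0093] [np.float64(0.137), np.float64(0.215), np.float64(0.141), np.float64(0.215)]
```

View pics/an.png

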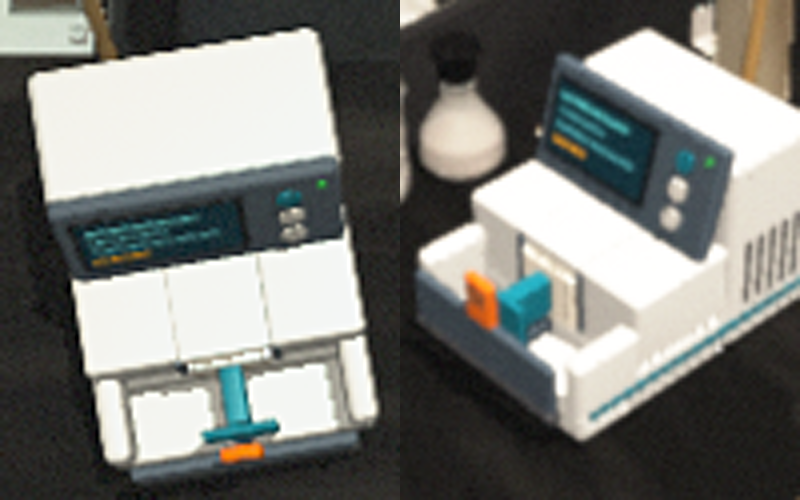

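The crops show the gate shut. The tab is at crop (241,453), the neck runs from (232,368) to (238,420), and the roof's front edge runs from (88,378) to (366,330). I'll compute the analyser pose from these picks.

Run:
```python
from h import *
T=np.load("top0.npz");S=np.load("scene0.npz")
f=lambda u,v,z:onz(T,172+u/4-.4,100+v/4-.4,z)[:2]
rl,rr=f(88,378,.088),f(366,330,.088);print("roof front",rl,rr,np.linalg.norm(rl-rr))
yaw=lambda a,b:np.degrees(np.arctan2(*(b-a)[::-1]))
print("yaws",yaw(rr,rl)-90,yaw(rl,f(75,280,.088)),yaw(rr,f(350,238,.088)),yaw(f(360,437,.064),f(130,475,.064))-90,yaw(f(278,427,.075),f(203,440,.075))-90, yaw(f(238,420,.07),f(232,368,.07)))
tab=onz(T,231.9,212.8,.092)[:2];pl=(f(360,437,.064)+f(130,475,.064))/2
print("tab",tab,"plate mid",pl,"roofmid",(rl+rr)/2,"ep",f(240,433,.075))
for w in (8,9.5,11):
    a=np.radians(w);ex=np.array([np.cos(a),np.sin(a)]);ey=np.array([-ex[1],ex[0]])
    print(w,"origin from roof",(rl+rr)/2-.05*ex,"from tab",tab+.005*ex,"from plate",pl+.005*ex,"from plate end of pack",f(240,433,.075)-.009*ex)
    O=(rl+rr)/2-.05*ex
    print("scene px of tab top, neck ",[proj(S,[*(O+x*ex),z]).round(1) for x,z in((-.005,.084),(.029,.056),(.006,.056))])
```

```text
roof front [0.60380475 0.39300033] [0.62998284 0.24051294] 0.15471812131328455
yaws 9.741227621484967 8.39570072340972 9.508375060439219 9.273346713331506 9.737871596651019 6.827964555819874
tab [0.56235753 0.30858654] plate mid [0.5623597  0.30798749] roofmid [0.61689379 0.31675663] ep [0.57441006 0.31026923]
8 origin from roof [0.56738039 0.30979798] from tab [0.56730887 0.30928241] from plate [0.56731104 0.30868335] from plate end of pack [0.56549765 0.30901667]
scene px of tab top, neck  [array([229.1, 196.9]), array([240.7, 199.7]), array([233.4, 203.7])]
9.5 origin from roof [0.56757951 0.30850425] from tab [0.56728896 0.30941178] from plate [0.56729113 0.30881273] from plate end of pack [0.56553349 0.3087838 ]
scene px of tab top, neck  [array([229.5, 197.2]), array([240.8, 199.8]), array([233.7, 204. ])]
11 origin from roof [0.56781244 0.30721618] from tab [0.56726566 0.30954059] from plate [0.56726784 0.30894153] from plate end of pack [0.56557542 0.30855195]
scene px of tab top, neck  [array([229.9, 197.5]), array([241. , 199.9]), array([234. , 204.2])]
```

```bash
cat > st.py <<'E'
# log state, give the tool position in the analyser frame (mm), z over the bench, yaw error, and the joints
import numpy as np,json,sys
from rig import get_obs
from scipy.spatial.transform import Rotation as Ro
o=get_obs();open("log.jsonl","a").write(json.dumps({k:np.asarray(v).tolist() for k,v in o.items()})+"\n")
a=np.radians(9.3);ex=np.array([np.cos(a),np.sin(a)]);ey=np.array([-ex[1],ex[0]]);d=o["position"][:2]-np.array([.567,.309])
M=Ro.from_quat(o["tool_rot"]).as_matrix();A=np.array([[*ex,0],[*ey,0],[0,0,1]])
print("t %.2f"%o["time"],"an",(1e3*np.array([d@ex,d@ey,o["position"][2]])).round(1),"toolx",(A@M[:,0]).round(3),"toolz",(A@M[:,2]).round(3),"q",np.round(o["q"],2),"F",np.round(o["ft_force"],1),"grip",round(float(o["grip_width"])*1e3,1),round(float(o["grip_force"]),1))
E
python3 -m pendant '[[[0,0,-0.05,0,0,-7.6,0.5],[0,0,-0.05,0,0,-7.6,0.5],[0,0,-0.05,0,0,-7.5,0.5],[-0.0363,-0.0363,0,0,0,0,0.5],[-0.0363,-0.0363,0,0,0,0,0.5]]]' 40; python3 st.py
python3 -m pendant '[[[-0.0363,-0.0363,0,0,0,0,0.5],[-0.0363,-0.0363,0,0,0,0,0.5],[-0.0363,-0.0363,0,0,0,0,0.5],[-0.0363,-0.0363,0,0,0,0,0.5],[-0.0363,-0.0363,0,0,0,0,0.5]]]'; python3 st.py
python3 -m pendant '[[[-0.0363,-0.0363,0,0,0,0,0.5],[-0.0363,-0.0363,0,0,0,0,0.5],[-0.0363,-0.0363,0,0,0,0,0.5],[0,0,0,0,0,0,0.5],[0,0,0,0,0,0,0.5]]]'; python3 st.py
```

```text
time: 0.72
position: [0.2291, 0.5474, 0.351]
tool_rot: [-0.082, 0.997, 0.0, 0.0]
ft_force: [1.1, 1.6, -0.7]
grip_width: 0.047
grip_force: 0.0
t 0.72 an [-294.9  289.9  351. ] toolx [-1.    -0.001 -0.001] toolz [ 0.001  0.001 -1.   ] q [ 0.99  0.35  1.31 -0.    1.48 -0.75] F [ 1.1  1.6 -0.7] grip 47.0 0.0
time: 1.35
position: [0.4379, 0.3966, 0.3501]
tool_rot: [-0.081, 0.997, -0.0, -0.0]
ft_force: [0.5, 0.2, 0.6]
grip_width: 0.0432
grip_force: 0.0
t 1.35 an [-113.2  107.3  350.1] toolx [-1.     0.001  0.001] toolz [-0.001 -0.    -1.   ] q [ 0.55  0.35  1.31  0.    1.48 -1.19] F [0.5 0.2 0.6] grip 43.2 0.0
time: 1.98
position: [0.5614, 0.3078, 0.3498]
tool_rot: [-0.08, 0.997, 0.0, -0.001]
ft_force: [0.9, 0.4, 0.6]
grip_width: 0.0437
grip_force: 0.0
t 1.98 an [-5.800e+00 -2.000e-01  3.498e+02] toolx [-1.     0.001  0.002] toolz [-0.002  0.    -1.   ] q [ 0.33  0.43  1.19  0.    1.53 -1.4 ] F [0.9 0.4 0.6] grip 43.7 0.0
```

```bash
python3 -m pendant '[[[0,0,0.055,0,0,0,0.5],[0,0,0.055,0,0,0,0.5],[0,0,0.055,0,0,0,0.5],[0,0,0.055,0,0,0,0.5],[0,0,0.01,0,0,0,0.5]]]'; python3 st.py
python3 -m pendant '[[[0,0,0.017,0,0,0,0.5],[0,0,0.017,0,0,0,0.5],[0,0,0,0,0,0,0.1],[0,0,0,0,0,0,0.1],[0,0,0,0,0,0,0.1]]]' 25; python3 st.py
python3 - <<'E'
from rig import *
from h import *
a=camera("top")["img"][100:225,172:272];b=camera("scene")["img"][125:250,210:310]
cv2.imwrite("pics/p1.png",cv2.resize(np.hstack([a,b]),None,fx=3,fy=3,interpolation=cv2.INTER_CUBIC)[:,:,::-1])
E
```

```text
time: 2.6
position: [0.5575, 0.308, 0.1169]
tool_rot: [-0.082, 0.997, -0.001, -0.005]
ft_force: [-0.0, 0.8, 0.1]
grip_width: 0.0434
grip_force: 0.0
t 2.60 an [ -9.6   0.6 116.9] toolx [-1.    -0.001  0.009] toolz [-0.009 -0.001 -1.   ] q [ 0.33  0.64  1.47  0.    1.04 -1.4 ] F [-0.   0.8  0.1] grip 43.4 0.0
time: 3.22
position: [0.5628, 0.308, 0.0876]
tool_rot: [-0.081, 0.997, 0.0, 0.001]
ft_force: [-1.0, -0.6, -0.1]
grip_width: 0.0213
grip_force: 0.0
t 3.23 an [-4.3 -0.3 87.6] toolx [-1.     0.001 -0.002] toolz [ 0.002  0.    -1.   ] q [ 0.33  0.68  1.48 -0.    0.97 -1.41] F [-1.  -0.6 -0.1] grip 21.3 0.0
```

View pics/p1.png

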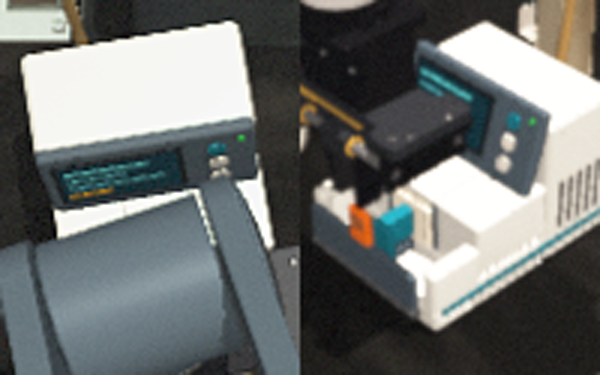

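```bash
python3 st.py
python3 - <<'E'
from rig import *
from h import *
c=camera("scene");a=np.radians(9.3);ex=np.array([np.cos(a),np.sin(a)]);ey=np.array([-ex[1],ex[0]]);O=np.array([.567,.309])
f=lambda x,y,z:(proj(c,[*(O+x*ex+y*ey),z])-[200,150]).round(0)*8
print([f(-.005,y,z) for y,z in((-.012,.077),(-.027,.077),(.012,.077),(0,.094),(-.027,.107),(-.012,.094))])
cv2.imwrite("pics/p2.png",cv2.resize(c["img"][150:220,200:280],None,fx=8,fy=8,interpolation=cv2.INTER_CUBIC)[:,:,::-1])
E
```

```text
t 3.33 an [-4.6 -0.3 87.3] toolx [-1.     0.001 -0.001] toolz [ 0.001  0.    -1.   ] q [ 0.33  0.68  1.48  0.    0.97 -1.41] F [ 0.8  0.2 -0.6] grip 14.2 0.0
[array([264., 416.]), array([296., 440.]), array([208., 376.]), array([232., 352.]), array([288., 360.]), array([256., 368.])]
```

View pics/p2.png

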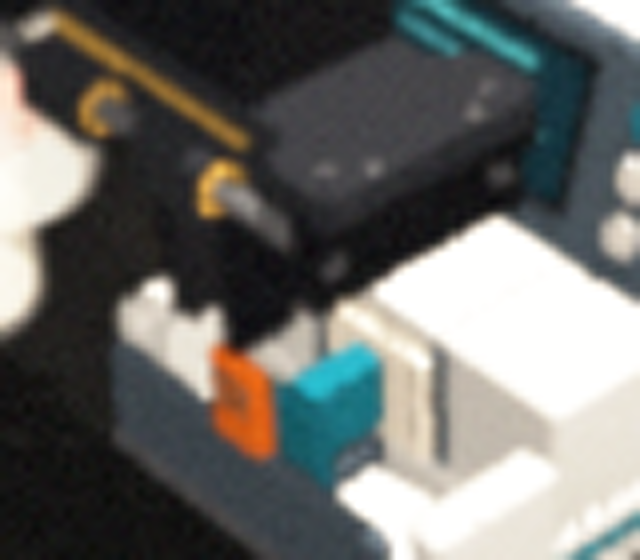

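```bash
python3 st.py
python3 - <<'E'
from h import *
c=np.load("scene0.npz");a=np.radians(9.3);ex=np.array([np.cos(a),np.sin(a)]);ey=np.array([-ex[1],ex[0]]);O=np.array([.567,.309])
f=lambda x,y,z:((proj(c,[*(O+x*ex+y*ey),z])-[200,150])*8).round(0)
for z in(.12,.146,.17,.2):print(z,[f(x,y,z) for x in(-.042,.033) for y in (-.095,0.095)])
E
```

```text
t 3.38 an [-4.8 -0.3 87.1] toolx [-1.     0.001 -0.001] toolz [ 0.001  0.    -1.   ] q [ 0.33  0.68  1.48  0.    0.97 -1.41] F [0.1 0.5 0.7] grip 12.4 0.0
0.12 [array([340., 502.]), array([-67., 194.]), array([544., 378.]), array([130.,  95.])]
0.146 [array([336., 428.]), array([-78., 123.]), array([544., 305.]), array([123.,  26.])]
0.17 [array([332., 358.]), array([-89.,  56.]), array([544., 236.]), array([116., -40.])]
0.2 [array([326., 266.]), array([-102.,  -31.]), array([544., 145.]), array([ 107., -125.])]
```

The fingers closed to 12 mm with no force. They are above the tab, whose tip is at crop (240,345) in front of them. I'll reopen, go lower and try again.

```bash
python3 -m pendant '[[[0,0,0,0,0,0,0.5],[0,0,0,0,0,0,0.5],[0,0,0,0,0,0,0.5],[0,0,0.005,0,0,0,0.5],[0,0,0.005,0,0,0,0.5]]]' 25; python3 st.py
python3 -m pendant '[[[0,0,0,0,0,0,0.1],[0,0,0,0,0,0,0.1],[0,0,0,0,0,0,0.1],[0,0,0,0,0,0,0.1],[0,0,0,0,0,0,0.1]]]'; python3 st.py
```

```text
time: 4.0
position: [0.5619, 0.3079, 0.0761]
tool_rot: [-0.081, 0.997, -0.0, -0.0]
ft_force: [-0.7, -0.0, 0.2]
grip_width: 0.0428
grip_force: 0.0
t 4.00 an [-5.3 -0.3 76.1] toolx [-1.     0.001  0.   ] toolz [-0. -0. -1.] q [ 0.33  0.7   1.49 -0.    0.95 -1.41] F [-0.7 -0.   0.2] grip 42.8 0.0
time: 4.62
position: [0.562, 0.3079, 0.0767]
tool_rot: [-0.081, 0.997, 0.0, 0.0]
ft_force: [0.2, 0.8, -0.6]
grip_width: 0.0098
grip_force: 0.0
t 4.62 an [-5.1 -0.3 76.7] toolx [-1.     0.001 -0.   ] toolz [ 0.  0. -1.] q [ 0.33  0.7   1.49 -0.    0.95 -1.41] F [ 0.2  0.8 -0.6] grip 9.8 0.0
```

Run:
```python
from rig import *
from h import *
c=camera("scene")
cv2.imwrite("pics/p3.png",cv2.resize(cv2.convertScaleAbs(c["img"][120:220,180:300],alpha=2.2,beta=20),None,fx=6,fy=6,interpolation=cv2.INTER_CUBIC)[:,:,::-1])
```

```text
(no output)
```

View pics/p3.png

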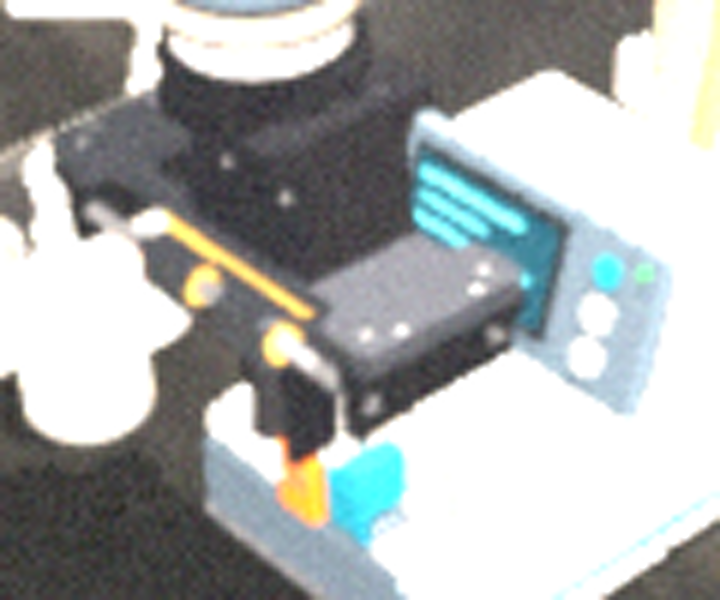

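The brightened crop shows the fingertips at about (292,443), right at the top edge of the tab. They may be higher, or nearer the camera, than the readings say. A gentle downward touch will show which.

```bash
python3 -m pendant '[[[0,0,0.002,0,0,0,0.1],[0,0,0.002,0,0,0,0.1],[0,0,0.002,0,0,0,0.1],[0,0,0,0,0,0,0.1],[0,0,0,0,0,0,0.1]]]'; python3 st.py
```

```text
time: 5.3
position: [0.5621, 0.3079, 0.0723]
tool_rot: [-0.081, 0.997, -0.0, 0.0]
ft_force: [-1.6, -1.2, 8.9]
grip_width: 0.0086
grip_force: 4.7
t 5.30 an [-5.  -0.3 72.3] toolx [-1.     0.001 -0.001] toolz [ 0.001 -0.    -1.   ] q [ 0.33  0.7   1.49 -0.    0.94 -1.41] F [-1.6 -1.2  8.9] grip 8.6 4.7
```

```bash
python3 -m pendant '[[[0,0,-0.008,0,0,0,0.5],[0,0,0,0,0,0,0.5],[0,0,0,0,0,0,0.5],[0,0,0.004,0,0,0,0.5],[0,0,0.004,0,0,0,0.5]]]' 25; python3 st.py
python3 -m pendant '[[[0,0,0.003,0,0,0,0.5],[0,0,0.003,0,0,0,0.5],[0,0,0.003,0,0,0,0.5],[0,0,0.003,0,0,0,0.5],[0,0,0,0,0,0,0.5]]]'; python3 st.py
```

```text
time: 5.92
position: [0.5617, 0.3078, 0.0699]
tool_rot: [-0.081, 0.997, -0.0, -0.0]
ft_force: [0.0, 0.0, -0.6]
grip_width: 0.0422
grip_force: 0.0
t 5.92 an [-5.4 -0.4 69.9] toolx [-1.     0.001  0.001] toolz [-0.001 -0.    -1.   ] q [ 0.33  0.71  1.49 -0.    0.94 -1.41] F [ 0.   0.  -0.6] grip 42.2 0.0
time: 6.55
position: [0.5617, 0.3078, 0.0583]
tool_rot: [-0.081, 0.997, -0.0, -0.0]
ft_force: [-0.0, -0.0, 0.2]
grip_width: 0.0435
grip_force: 0.0
t 6.55 an [-5.4 -0.3 58.3] toolx [-1.     0.001  0.001] toolz [-0.001 -0.    -1.   ] q [ 0.33  0.72  1.5  -0.    0.92 -1.41] F [-0.  -0.   0.2] grip 43.5 0.0
```

With the fingers open there is no contact, so the real height is about 32 mm above the reading (the tab's top, at 94, was touched at a TCP reading of 73). I'll go 5 mm lower and pinch.

```bash
python3 -m pendant '[[[0,0,0.005,0,0,0,0.3],[0,0,0,0,0,0,0.1],[0,0,0,0,0,0,0.1],[0,0,0,0,0,0,0.1],[0,0,0,0,0,0,0.1]]]' 25; python3 st.py
```

```text
time: 7.18
position: [0.5619, 0.3078, 0.0534]
tool_rot: [-0.081, 0.997, -0.0, -0.0]
ft_force: [-0.0, -0.6, -1.4]
grip_width: 0.0235
grip_force: 25.0
t 7.17 an [-5.3 -0.4 53.4] toolx [-1.     0.001  0.   ] toolz [-0. -0. -1.] q [ 0.33  0.73  1.5  -0.    0.91 -1.41] F [-0.  -0.6 -1.4] grip 23.5 25.0
```

Pinched at 23.5 mm, which matches the tab. Now the arc down.

```bash
python3 -m pendant '[[[0.0104,0,0.0009,0,0,0,0.1],[0.0101,0,0.0027,0,0,0,0.1],[0.0095,0,0.0044,0,0,0,0.1],[0.0086,0,0.006,0,0,0,0.1],[0.0074,0,0.0074,0,0,0,0.1]]]'; python3 st.py
python3 -m pendant '[[[0.006,0,0.0086,0,0,0,0.1],[0.0044,0,0.0095,0,0,0,0.1],[0.0027,0,0.0101,0,0,0,0.1],[0.0009,0,0.0104,0,0,0,0.1],[0,0,0.002,0,0,0,0.1]]]'; python3 st.py
```

```text
time: 7.8
position: [0.5148, 0.2999, 0.0323]
tool_rot: [-0.081, 0.997, -0.0, -0.001]
ft_force: [1.9, -1.1, 3.5]
grip_width: 0.0236
grip_force: 25.0
t 7.80 an [-53.   -0.5  32.3] toolx [-1.     0.001  0.002] toolz [-0.002 -0.001 -1.   ] q [ 0.34  0.72  1.63 -0.    0.79 -1.39] F [ 1.9 -1.1  3.5] grip 23.6 25.0
time: 8.43
position: [0.4997, 0.2974, -0.01]
tool_rot: [-0.081, 0.997, -0.001, -0.003]
ft_force: [-6.0, -4.2, 9.4]
grip_width: 0.0235
grip_force: 25.0
t 8.43 an [-68.3  -0.6 -10. ] toolx [-1.     0.001  0.007] toolz [-0.007 -0.001 -1.   ] q [ 0.34  0.78  1.68  0.    0.69 -1.39] F [-6.  -4.2  9.4] grip 23.5 25.0
```

```bash
python3 -m pendant '[[[0,0,0.004,0,0,0,0.1],[0,0,0.002,0,0,0,0.1],[0,0,0,0,0,0,0.5],[0,0,0,0,0,0,0.5],[0,0,-0.03,0,0,0,0.5]]]'; python3 st.py
python3 -m pendant '[[[0,0,-0.045,0,0,0,0.5],[0,0,-0.035,0,0,0,0.5],[-0.05,0,0,0,0,0,0.5],[-0.047,0,0,0,0,0,0.5],[0,0,0,0,0,0,0.5]]]'; python3 st.py
python3 - <<'E'
from rig import *
from h import *
c=camera("scene");a=np.radians(9.3);ex=np.array([np.cos(a),np.sin(a)]);ey=np.array([-ex[1],ex[0]]);O=np.array([.567,.309])
f=lambda x,y,z:proj(c,[*(O+x*ex+y*ey),z]).round(1)
b=blob(c,(5,150,100),(20,255,255),(190,170,280,260));print("orange",b[0],b[1])
print({p:f(-.005-.055*np.sin(p)-.004*np.cos(p),0,.024+.055*np.cos(p)+.004*np.sin(p)) for p in(1.2,1.3,1.4,1.5,1.56)})
cv2.imwrite("pics/p4.png",cv2.resize(cv2.convertScaleAbs(c["img"][120:245,180:300],alpha=2,beta=20),None,fx=4.5,fy=4.5,interpolation=cv2.INTER_CUBIC)[:,:,::-1])
E
```

```text
time: 9.05
position: [0.5017, 0.298, 0.0134]
tool_rot: [-0.08, 0.997, -0.0, -0.002]
ft_force: [0.0, 0.1, 0.1]
grip_width: 0.0413
grip_force: 0.0
t 9.05 an [-66.3  -0.3  13.4] toolx [-1.     0.001  0.004] toolz [-0.004 -0.    -1.   ] q [ 0.34  0.74  1.67  0.    0.74 -1.39] F [0.  0.1 0.1] grip 41.3 0.0
time: 9.68
position: [0.6033, 0.3146, 0.0953]
tool_rot: [-0.08, 0.997, 0.001, 0.003]
ft_force: [-0.5, -1.0, -0.0]
grip_width: 0.0437
grip_force: 0.0
t 9.68 an [36.8 -0.3 95.3] toolx [-1.     0.002 -0.006] toolz [ 0.006  0.001 -1.   ] q [ 0.32  0.72  1.38  0.    1.04 -1.41] F [-0.5 -1.  -0. ] grip 43.7 0.0
orange [213.38842975 226.36363636] [206 221  16  12 121]
{1.2: array([212.9, 218.7]), 1.3: array([212.6, 220.5]), 1.4: array([212.6, 222.3]), 1.5: array([212.7, 224. ]), 1.56: array([212.8, 224.9])}
```

View pics/p4.png

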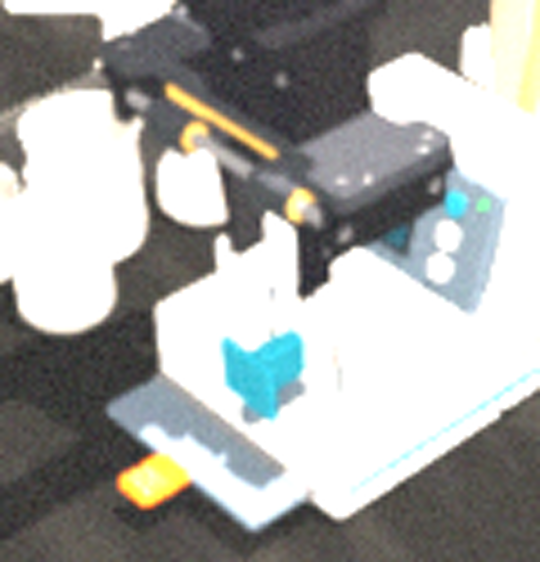

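The gate is fully down: its orange tab is at (150,480), and the handle sits free at (265,370). Next I'll go down on the neck.

```bash
python3 -m pendant '[[[0,0,0,0,0,0,0.5],[0,0,0,0,0,0,0.5],[0,0,0.01,0,0,0,0.5],[0,0,0.01,0,0,0,0.5],[0,0,0,0,0,0,0.5]]]'; python3 st.py
```

```text
time: 10.35
position: [0.5972, 0.3135, 0.074]
tool_rot: [-0.081, 0.997, -0.0, -0.002]
ft_force: [-0.8, 0.5, 0.6]
grip_width: 0.0435
grip_force: 0.0
t 10.35 an [30.5 -0.5 74. ] toolx [-1.     0.001  0.003] toolz [-0.003 -0.    -1.   ] q [ 0.32  0.74  1.4  -0.    1.01 -1.41] F [-0.8  0.5  0.6] grip 43.5 0.0
```

```bash
python3 -m pendant '[[[0.0015,0,0.02,0,0,0,0.5],[0,0,0.02,0,0,0,0.5],[0,0,0.015,0,0,0,0.5],[0,0,0,0,0,0,0.5],[0,0,0,0,0,0,0.05]]]' 50; python3 st.py
python3 -m pendant '[[[0,0,0,0,0,0,0.05],[0,0,0,0,0,0,0.05],[0,0,0,0,0,0,0.05],[0,0,0,0,0,0,0.05],[0,0,0,0,0,0,0.05]]]'; python3 st.py
```

```text
time: 10.98
position: [0.5975, 0.3137, 0.0208]
tool_rot: [-0.081, 0.997, 0.0, 0.0]
ft_force: [-0.6, 0.6, 0.4]
grip_width: 0.0392
grip_force: 0.0
t 10.97 an [30.9 -0.3 20.8] toolx [-1.     0.001 -0.001] toolz [ 0.001  0.    -1.   ] q [ 0.32  0.81  1.42 -0.    0.91 -1.41] F [-0.6  0.6  0.4] grip 39.2 0.0
time: 11.6
position: [0.5973, 0.3138, 0.0211]
tool_rot: [-0.081, 0.997, 0.0, 0.0]
ft_force: [-0.7, 0.3, 3.8]
grip_width: 0.0137
grip_force: 50.0
t 11.60 an [30.7 -0.2 21.1] toolx [-1.     0.001 -0.001] toolz [ 0.001  0.    -1.   ] q [ 0.32  0.81  1.42  0.    0.91 -1.41] F [-0.7  0.3  3.8] grip 13.7 50.0
```

Neck gripped at 13.7 mm. Now I'll pull.

```bash
python3 -m pendant '[[[0.005,0,0,0,0,0,0.05],[0.005,0,0,0,0,0,0.05],[0.01,0,0,0,0,0,0.05],[0.01,0,0,0,0,0,0.05],[0.01,0,0,0,0,0,0.05]]]'; python3 st.py
python3 -m pendant '[[[0.014,0,0,0,0,0,0.05],[0.014,0,0,0,0,0,0.05],[0.014,0,0,0,0,0,0.05],[0.006,0,0,0,0,0,0.05],[0,0,0,0,0,0,0.05]]]'; python3 st.py
```

```text
time: 12.22
position: [0.5582, 0.3073, 0.021]
tool_rot: [-0.081, 0.997, 0.0, 0.001]
ft_force: [5.0, 1.1, 1.5]
grip_width: 0.0137
grip_force: 50.0
t 12.22 an [-9.  -0.2 21. ] toolx [-1.     0.001 -0.003] toolz [ 0.003  0.    -1.   ] q [ 0.33  0.77  1.53 -0.    0.84 -1.4 ] F [5.  1.1 1.5] grip 13.7 50.0
time: 12.85
position: [0.508, 0.2992, 0.0207]
tool_rot: [-0.081, 0.997, -0.0, -0.002]
ft_force: [-1.2, -0.2, 7.7]
grip_width: 0.0135
grip_force: 50.0
t 12.85 an [-59.8  -0.2  20.7] toolx [-1.     0.001  0.004] toolz [-0.004 -0.    -1.   ] q [ 0.34  0.73  1.65  0.    0.76 -1.39] F [-1.2 -0.2  7.7] grip 13.5 50.0
```

```bash
python3 -m pendant '[[[0.005,0,0,0,0,0,0.05],[0,0,0,0,0,0,0.05],[0,0,0,0,0,0,0.05],[-0.01,0,0,0,0,0,0.05],[-0.01,0,0,0,0,0,0.05]]]'; python3 st.py
python3 -m pendant '[[[0,0,0,0,0,0,0.05],[0,0,0,0,0,0,0.05],[0,0,0,0,0,0,0.5],[0,0,0,0,0,0,0.5],[0,0,-0.01,0,0,0,0.5]]]'; python3 st.py
python3 -m pendant '[[[0,0,-0.03,0,0,0,0.6],[0,0,-0.04,0,0,0,0.75],[-0.023,0,-0.01,0,0,0,0.75],[-0.023,0,0,0,10,0,0.75],[0,0,0,0,10,0,0.75]]]'; python3 st.py
python3 -m pendant '[[[0,0,0,0,0,0,0.75],[0,0,0,0,0,0,0.75],[0,0,0,0,0,0,0.75],[0,0,0,0,0,0,0.75],[0,0,0,0,0,0,0.75]]]'; python3 st.py
python3 - <<'E'
from rig import *
from h import *
c=camera("scene");t=camera("top")
a=c["img"][120:245,190:310];b=t["img"][100:225,172:292]
cv2.imwrite("pics/p5.png",cv2.resize(cv2.convertScaleAbs(np.hstack([a,b]),alpha=1.5,beta=15),None,fx=3.3,fy=3.3,interpolation=cv2.INTER_CUBIC)[:,:,::-1])
E
```

```text
time: 13.48
position: [0.52, 0.3008, 0.0202]
tool_rot: [-0.081, 0.997, -0.001, -0.005]
ft_force: [-6.7, -2.6, 12.1]
grip_width: 0.0137
grip_force: 50.0
t 13.47 an [-47.8  -0.5  20.2] toolx [-1.     0.001  0.011] toolz [-0.011 -0.001 -1.   ] q [ 0.34  0.75  1.61  0.    0.79 -1.39] F [-6.7 -2.6 12.1] grip 13.7 50.0
time: 14.1
position: [0.5235, 0.3013, 0.0295]
tool_rot: [-0.081, 0.997, -0.0, -0.002]
ft_force: [0.3, 0.6, 0.3]
grip_width: 0.0356
grip_force: 0.0
t 14.10 an [-44.2  -0.6  29.5] toolx [-1.     0.001  0.004] toolz [-0.004 -0.001 -1.   ] q [ 0.34  0.73  1.61  0.    0.81 -1.39] F [0.3 0.6 0.3] grip 35.6 0.0
time: 14.72
position: [0.5715, 0.3095, 0.1128]
tool_rot: [-0.079, 0.982, -0.014, -0.171]
ft_force: [0.4, 0.8, -0.5]
grip_width: 0.0648
grip_force: 0.0
t 14.72 an [  4.5  -0.3 112.8] toolx [-0.941  0.001  0.338] toolz [-0.338  0.001 -0.941] q [ 0.3   0.82  1.15  0.05  1.52 -1.44] F [ 0.4  0.8 -0.5] grip 64.8 0.0
time: 15.35
position: [0.5694, 0.3093, 0.1113]
tool_rot: [-0.08, 0.982, -0.014, -0.17]
ft_force: [0.4, 0.3, -0.5]
grip_width: 0.0653
grip_force: 0.0
t 15.35 an [ 2.400e+00 -1.000e-01  1.113e+02] toolx [-0.942  0.001  0.336] toolz [-0.336  0.    -0.942] q [ 0.3   0.82  1.15  0.05  1.51 -1.44] F [ 0.4  0.3 -0.5] grip 65.3 0.0
```

View pics/p5.png

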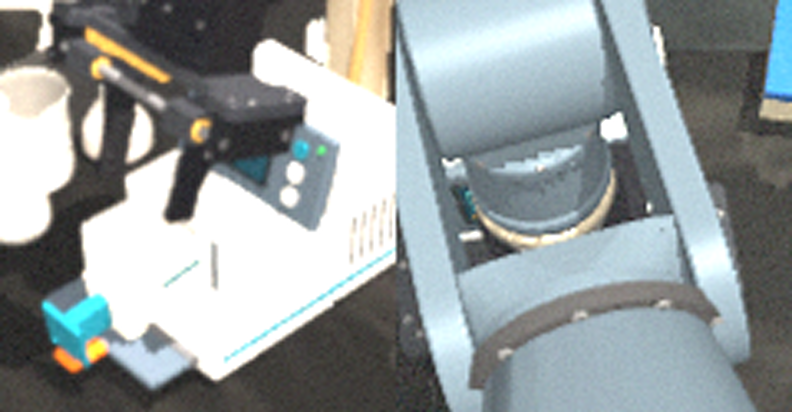

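Run:
```python
from rig import *
from h import *
c=camera("scene");a=np.radians(9.3);ex=np.array([np.cos(a),np.sin(a)]);ey=np.array([-ex[1],ex[0]]);O=np.array([.567,.309])
f=lambda x,y,z:((proj(c,[*(O+x*ex+y*ey),z])-[190,120])*3.3).round(0)
for o in(0,.006,.011,.016):print(o,"plate face c",f(o-.08,0,.056),"corners",f(o-.08,.022,.075),f(o-.08,-.022,.075),f(o-.08,-.022,.037))
z=np.array([-.336,0,-.942]);P=np.array([.0024,-.04,.1113])
print("tipbase",f(*(P+[0,0,.032]+.011*z)),"tiptool",f(*(P-.021*z)))
```

```text
0 plate face c [ 49. 332.] corners [ 28. 297.] [ 65. 328.] [ 71. 367.]
0.006 plate face c [ 56. 328.] corners [ 35. 293.] [ 72. 324.] [ 77. 363.]
0.011 plate face c [ 62. 325.] corners [ 41. 290.] [ 78. 320.] [ 83. 360.]
0.016 plate face c [ 67. 321.] corners [ 46. 286.] [ 84. 317.] [ 89. 356.]
tipbase [166. 225.] tiptool [178. 220.]
```

The pack is out. Its end plate is at crop (62,335), so its origin is at about x = 10 and the handle end is dipped by about 0.1 rad. The near fingertip at (180,220) says the fingers are about 32 mm shorter than the reported TCP implies. I'll go down on the block.

```bash
python3 -m pendant '[[[0.0188,0,0.0067,0,0,0,0.75],[-0.0074,0,0.0207,0,0,0,0.75],[-0.0074,0,0.0207,0,0,0,0.75],[-0.0074,0,0.0207,0,0,0,0.75],[0,0,0,0,0,0,0.75]]]' 40; python3 st.py
python3 -m pendant '[[[-0.0037,0,0.0104,0,0,0,0.75],[-0.0037,0,0.0104,0,0,0,0.75],[0,0,0,0,0,0,0.75],[0,0,0,0,0,0,0.4],[0,0,0,0,0,0,0.4]]]'; python3 st.py
python3 -m pendant '[[[0,0,0,0,0,0,0.4],[0,0,0,0,0,0,0.4],[0,0,0,0,0,0,0.4],[0,0,0,0,0,0,0.4],[0,0,0,0,0,0,0.4]]]'; python3 st.py
```

```text
time: 16.12
position: [0.5483, 0.3052, 0.0412]
tool_rot: [-0.079, 0.982, -0.015, -0.173]
ft_force: [0.2, -0.3, -0.0]
grip_width: 0.065
grip_force: 0.0
t 16.12 an [-19.1  -0.8  41.2] toolx [-0.939  0.002  0.343] toolz [-0.343 -0.001 -0.939] q [ 0.3   0.88  1.25  0.05  1.37 -1.45] F [ 0.2 -0.3 -0. ] grip 65.0 0.0
time: 16.75
position: [0.5504, 0.3061, 0.023]
tool_rot: [-0.079, 0.982, -0.014, -0.17]
ft_force: [0.2, 1.0, 0.3]
grip_width: 0.0525
grip_force: 0.0
t 16.75 an [-16.9  -0.2  23. ] toolx [-0.942  0.001  0.336] toolz [-0.336  0.    -0.942] q [ 0.3   0.9   1.25  0.05  1.33 -1.45] F [0.2 1.  0.3] grip 52.5 0.0
time: 17.38
position: [0.5503, 0.3061, 0.0228]
tool_rot: [-0.079, 0.982, -0.014, -0.17]
ft_force: [0.5, 0.3, 3.4]
grip_width: 0.0456
grip_force: 40.0
t 17.38 an [-17.   -0.2  22.8] toolx [-0.942  0.001  0.337] toolz [-0.337  0.    -0.942] q [ 0.3   0.9   1.25  0.05  1.33 -1.45] F [0.5 0.3 3.4] grip 45.6 40.0
```

```bash
python3 -m pendant '[[[0.0141,0,0.005,0,0,0,0.4],[0.0075,0,-0.0212,0,0,0,0.4],[0.0151,0,-0.0424,0,0,0,0.4],[0.0151,0,-0.0424,0,0,0,0.4],[0.0151,0,-0.0424,0,0,0,0.4]]]' 50; python3 st.py
python3 -m pendant '[[[0,0,-0.03,0,-10,0,0.4],[0,0,-0.03,0,-9.7,0,0.4],[0.0124,-0.0442,0,0,0,0,0.4],[0.0124,-0.0442,0,0,0,0,0.4],[0.0124,-0.0442,0,0,0,0,0.4]]]'; python3 st.py
python3 -m pendant '[[[0.0124,-0.0442,0,0,0,0,0.4],[0.0124,-0.0442,0,0,0,0,0.4],[0.0124,-0.0442,0,0,0,0,0.4],[0.0124,-0.0442,0,0,0,0,0.4],[0,0,0,0,0,0,0.4]]]'; python3 st.py
python3 -m pendant '[[[0,0,0,0,0,10.5,0.4],[0,0,0,0,0,10.5,0.4],[0,0,0,0,0,10.5,0.4],[0,0,0,0,0,10.5,0.4],[0,0,0,0,0,10.5,0.4]]]'; python3 st.py
python3 -m pendant '[[[0,0,0,0,0,10.5,0.4],[0,0,0,0,0,10.5,0.4],[0,0,0,0,0,10.5,0.4],[0,0,0,0,0,0,0.4],[0,0,0,0,0,0,0.4]]]'; python3 st.py
```

```text
time: 18.0
position: [0.5361, 0.3036, 0.1823]
tool_rot: [-0.079, 0.982, -0.014, -0.17]
ft_force: [0.4, -0.1, -1.7]
grip_width: 0.0453
grip_force: 50.0
t 18.00 an [-31.4  -0.3 182.3] toolx [-0.942  0.001  0.336] toolz [-0.336  0.    -0.942] q [ 0.31  0.7   1.2   0.05  1.58 -1.43] F [ 0.4 -0.1 -1.7] grip 45.3 50.0
time: 18.62
position: [0.5348, 0.168, 0.2392]
tool_rot: [-0.081, 0.997, -0.0, 0.001]
ft_force: [-0.0, -0.4, -1.8]
grip_width: 0.0454
grip_force: 50.0
t 18.62 an [ -54.5 -133.9  239.2] toolx [-1.     0.    -0.001] toolz [ 0.001 -0.001 -1.   ] q [ 0.11  0.4   1.55 -0.    1.19 -1.63] F [-0.  -0.4 -1.8] grip 45.4 50.0
time: 19.25
position: [0.5147, -0.0162, 0.2389]
tool_rot: [-0.078, 0.997, -0.001, 0.0]
ft_force: [-0.1, 1.0, -2.8]
grip_width: 0.0451
grip_force: 50.0
t 19.25 an [-104.2 -312.5  238.9] toolx [-1.     0.006 -0.001] toolz [ 0.001 -0.001 -1.   ] q [-0.25  0.33  1.66 -0.    1.15 -1.97] F [-0.1  1.  -2.8] grip 45.1 50.0
time: 19.88
position: [0.5146, -0.0121, 0.2385]
tool_rot: [0.371, 0.929, 0.0, 0.0]
ft_force: [0.8, 0.1, -1.7]
grip_width: 0.0452
grip_force: 50.0
t 19.88 an [-103.6 -308.4  238.5] toolx [-0.604  0.797  0.   ] toolz [ 0.  0. -1.] q [-0.24  0.33  1.66  0.    1.15 -1.05] F [ 0.8  0.1 -1.7] grip 45.2 50.0
time: 20.5
position: [0.5146, -0.0127, 0.2382]
tool_rot: [0.606, 0.796, 0.0, 0.0]
ft_force: [0.6, -0.0, -1.5]
grip_width: 0.0457
grip_force: 50.0
t 20.50 an [-103.7 -309.   238.2] toolx [-0.107  0.994 -0.   ] toolz [ 0. -0. -1.] q [-0.24  0.33  1.66 -0.    1.15 -0.51] F [ 0.6 -0.  -1.5] grip 45.7 50.0
```

```bash
python3 -m pendant '[[[0,0,0,0,-10,0,0.4],[0,0,0,0,-10,0,0.4],[0,0,0,0,-10,0,0.4],[0,0,0,0,-10,0,0.4],[0,0,0,0,0,0,0.4]]]'; python3 st.py
python3 -m pendant '[[[0,0,0,0,-8,0,0.4],[0,0,0,0,-8,0,0.4],[0,0,0,0,-8,0,0.4],[0,0,0,0,0,0,0.4],[0,0,0,0,0,0,0.4]]]'; python3 st.py
```

```text
time: 21.12
position: [0.5131, -0.0106, 0.2358]
tool_rot: [0.568, 0.749, -0.208, 0.27]
ft_force: [-0.2, 0.4, -2.1]
grip_width: 0.0451
grip_force: 50.0
t 21.12 an [-104.8 -306.7  235.8] toolx [-0.088  0.762 -0.641] toolz [ 0.066 -0.638 -0.767] q [ 0.17  0.42  1.79 -0.83  1.04  0.38] F [-0.2  0.4 -2.1] grip 45.1 50.0
time: 21.75
position: [0.5152, -0.0138, 0.2384]
tool_rot: [0.516, 0.674, -0.321, 0.42]
ft_force: [0.2, -0.2, -0.8]
grip_width: 0.0452
grip_force: 50.0
t 21.75 an [-103.3 -310.2  238.4] toolx [-0.044  0.439 -0.898] toolz [ 0.092 -0.893 -0.441] q [ 0.33  0.61  1.83 -1.22  1.27  0.83] F [ 0.2 -0.2 -0.8] grip 45.2 50.0
```

Run:
```python
from rig import *
from h import *
o=get_obs();out=[]
from scipy.spatial.transform import Rotation as Ro
z=Ro.from_quat(o["tool_rot"]).as_matrix()[:,2];C=np.array(o["position"])-.04*z;print("contact",C.round(3),"toolz az",np.degrees(np.arctan2(z[1],z[0])))
for n in("scene","top"):
    c=camera(n);p=proj(c,C);x,y=(int(v) for v in p.round());print(n,"crop origin",x-40,y-50)
    for k in(-.064-0,.056):print("  axis px (5x)",((proj(c,C+[0,0,k])-[x-40,y-50])*5).round())
    np.savez(n+"1.npz",**c)
    out.append(cv2.resize(cv2.convertScaleAbs(c["img"][y-50:y+50,x-40:x+40],alpha=1.3,beta=10),(400,500),interpolation=cv2.INTER_CUBIC))
cv2.imwrite("pics/p6.png",np.hstack(out)[:,:,::-1])
```

```text
contact [0.506 0.021 0.256] toolz az -74.83267032718094
scene crop origin 241 174
  axis px (5x) [198. 387.]
  axis px (5x) [205. 113.]
top crop origin 351 189
  axis px (5x) [144. 249.]
  axis px (5x) [256. 249.]
```

View pics/p6.png

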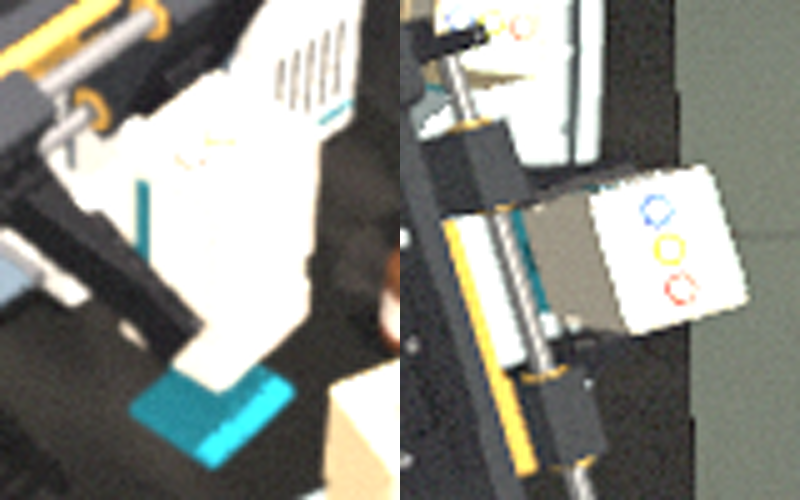

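The pack hangs nearly upright, with its port face at about (670,248) in the top crop and its end plate at about (212,410) in the scene crop. I'll measure the lean from the block's straight right edge.

Run:
```python
from h import *
c=np.load("scene1.npz");g=cv2.GaussianBlur(cv2.cvtColor(c["img"],cv2.COLOR_RGB2GRAY),(3,3),0).astype(float)
P=[]
for v in range(206,229):
    r=g[v,292:314];d=np.diff(r);i=int(np.argmin(d))
    w=-np.clip(d[max(0,i-2):i+3],None,0);P.append((292.5+(np.arange(max(0,i-2),i+3)@w)/w.sum(),v))
P=np.array(P);print(P[:,0].round(1))
k=np.polyfit(P[:,1],P[:,0],1);k=np.polyfit(*P[abs(np.polyval(k,P[:,1])-P[:,0])<.6][:,::-1].T,1)
h=np.array([.26,-.966,0]);X=onz(c,np.polyval(k,217),217,.27)
for L in(-.05,0,.03,.05,.08,.1):
    e=.03*(np.array([0,0,1])+L*h);a,b=proj(c,X-e),proj(c,X+e);print(L,"du/dv",(b-a)[0]/(b-a)[1])
print("measured",k[0])
```

```text
[304.2 304.2 304.2 304.2 304.1 303.9 303.8 303.7 303.5 303.5 303.4 303.3
 303.3 303.2 303.2 303.2 303.2 303.1 302.6 301.9 301.6 301.5 301.6]
-0.05 du/dv -0.01983293029260624
0 du/dv -0.07518441149529116
0.03 du/dv -0.11004748276850689
0.05 du/dv -0.13402128772895405
0.08 du/dv -0.1711359890922651
0.1 du/dv -0.19668346537702286
measured -0.11711513778842457
```

```bash
python3 -m pendant '[[[0.0269,-0.005,0.0132,0,0,0,0.4],[0.0269,-0.005,0.0132,0,0,0,0.4],[0.0269,0,0.0132,0,0,0,0.4],[0.0269,0,0.0132,0,0,0,0.4],[0.0135,0,0.0066,0,0,0,0.4]]]'; python3 st.py
python3 -m pendant '[[[0,0,0,0,0,0,0.4],[0,0,0,0,0,0,0.4],[0.0045,0,0.0022,0,0,0,0.4],[0.0045,0,0.0022,0,0,0,0.4],[0,0,0,0,0,0,0.4]]]'; python3 st.py
```

```text
time: 22.48
position: [0.5056, -0.0167, 0.1027]
tool_rot: [0.516, 0.674, -0.321, 0.421]
ft_force: [-0.2, 0.8, -1.2]
grip_width: 0.0451
grip_force: 50.0
t 22.48 an [-113.2 -311.5  102.7] toolx [-0.044  0.437 -0.898] toolz [ 0.092 -0.894 -0.439] q [ 0.34  0.87  1.88 -1.33  1.18  1.15] F [-0.2  0.8 -1.2] grip 45.1 50.0
time: 23.1
position: [0.5049, -0.0162, 0.0927]
tool_rot: [0.515, 0.674, -0.322, 0.421]
ft_force: [0.5, -0.3, -0.9]
grip_width: 0.0456
grip_force: 50.0
t 23.10 an [-113.8 -310.9   92.7] toolx [-0.046  0.436 -0.899] toolz [ 0.093 -0.894 -0.438] q [ 0.34  0.89  1.88 -1.33  1.17  1.17] F [ 0.5 -0.3 -0.9] grip 45.6 50.0
```

```bash
python3 -m pendant '[[[0.0036,0,0.0018,0,0,0,0.4],[0.0036,0,0.0018,0,0,0,0.4],[0.0036,0,0.0018,0,0,0,0.4],[0.0036,0,0.0018,0,0,0,0.4],[0.0018,0,0.0009,0,0,0,0.4]]]'; python3 st.py
python3 -m pendant '[[[0.0018,0,0.0009,0,0,0,0.4],[0.0018,0,0.0009,0,0,0,0.4],[0.0018,0,0.0009,0,0,0,0.4],[0,0,0,0,0,0,0.4],[0,0,0,0,0,0,0.4]]]'; python3 st.py
python3 - <<'E'
from rig import *
from h import *
c=camera("scene");b=blob(c,(85,120,60),(100,255,255),(230,190,300,320));print(b[0],b[1])
print([proj(c,[.497,.013,z]).round(1).tolist() for z in(.004,.014,.024)])
E
```

```text
time: 23.72
position: [0.505, -0.0164, 0.0745]
tool_rot: [0.515, 0.674, -0.322, 0.421]
ft_force: [0.6, 0.5, -1.4]
grip_width: 0.0454
grip_force: 50.0
t 23.73 an [-113.8 -311.1   74.5] toolx [-0.046  0.436 -0.899] toolz [ 0.093 -0.894 -0.438] q [ 0.34  0.93  1.88 -1.35  1.17  1.21] F [ 0.6  0.5 -1.4] grip 45.4 50.0
time: 24.35
position: [0.505, -0.0165, 0.0689]
tool_rot: [0.515, 0.674, -0.322, 0.421]
ft_force: [-0.5, 1.1, -2.3]
grip_width: 0.0457
grip_force: 50.0
t 24.35 an [-113.8 -311.2   68.9] toolx [-0.045  0.436 -0.899] toolz [ 0.093 -0.894 -0.438] q [ 0.34  0.94  1.88 -1.35  1.16  1.22] F [-0.5  1.1 -2.3] grip 45.7 50.0
[277.38888889 316.69444444] [264 312  27   8 108]
[[277.5, 320.6], [277.5, 317.7], [277.6, 314.8]]
```

```bash
python3 -m pendant '[[[0.0018,0,0.0009,0,0,0,0.4],[0.0018,0,0.0009,0,0,0,0.4],[0.0018,0,0.0009,0,0,0,0.4],[0,0,0,0,0,0,0.4],[0,0,0,0,0,0,0.4]]]'; python3 st.py
python3 - <<'E'
from rig import *
from h import *
c=camera("scene");b=blob(c,(85,120,60),(100,255,255),(230,190,300,345));print(b[0],b[1])
p=lambda b0,z:np.array([.497,.013,z])
a=np.radians(-75);hx=np.array([np.cos(a),np.sin(a),0]);hy=np.array([-hx[1],hx[0],0])
for z in(.004,.012,.02):
    q=np.array([proj(c,p(0,z)+i*.019*hx+j*.022*hy+[0,0,k]) for i in(-1,1) for j in(-1,1) for k in(0,.006)]);print(z,q.min(0).round(1),q.max(0).round(1))
E
```

```text
time: 25.02
position: [0.505, -0.0165, 0.0628]
tool_rot: [0.515, 0.674, -0.322, 0.421]
ft_force: [0.3, 0.1, -2.0]
grip_width: 0.0454
grip_force: 50.0
t 25.02 an [-113.8 -311.2   62.8] toolx [-0.045  0.436 -0.899] toolz [ 0.093 -0.894 -0.438] q [ 0.34  0.95  1.87 -1.36  1.16  1.23] F [ 0.3  0.1 -2. ] grip 45.4 50.0
[276.95283019 321.65566038] [264 314  27  17 212]
0.004 [262.7 306.1] [292.2 334.1]
0.012 [262.7 303.8] [292.3 331.8]
0.02 [262.6 301.4] [292.5 329.5]
```

```bash
python3 -m pendant '[[[0.0018,0,0.0009,0,0,0,0.4],[0.0018,0,0.0009,0,0,0,0.4],[0.0009,0,0.00045,0,0,0,0.4],[0.0009,0,0.00045,0,0,0,0.4],[0,0,0,0,0,0,0.4]]]'; python3 st.py
python3 -m pendant '[[[0.0009,0,0.00045,0,0,0,0.4],[0.0009,0,0.00045,0,0,0,0.4],[0,0,0,0,0,0,0.4],[0,0,0,0,0,0,0.4],[0,0,0,0,0,0,0.4]]]'; python3 st.py
```

```text
time: 25.7
position: [0.505, -0.0166, 0.0567]
tool_rot: [0.515, 0.674, -0.322, 0.421]
ft_force: [-0.1, -0.6, -2.3]
grip_width: 0.0459
grip_force: 50.0
t 25.70 an [-113.8 -311.3   56.7] toolx [-0.046  0.436 -0.899] toolz [ 0.093 -0.894 -0.438] q [ 0.34  0.97  1.87 -1.36  1.16  1.24] F [-0.1 -0.6 -2.3] grip 45.9 50.0
time: 26.32
position: [0.5051, -0.0166, 0.0547]
tool_rot: [0.515, 0.674, -0.322, 0.421]
ft_force: [0.3, 0.9, -1.9]
grip_width: 0.0452
grip_force: 50.0
t 26.32 an [-113.7 -311.3   54.7] toolx [-0.045  0.436 -0.899] toolz [ 0.093 -0.894 -0.438] q [ 0.34  0.97  1.87 -1.36  1.16  1.24] F [ 0.3  0.9 -1.9] grip 45.2 50.0
```

```bash
python3 -m pendant '[[[0.0009,0,0.00045,0,0,0,0.4],[0,0,0,0,0,0,0.4],[0.0009,0,0.00045,0,0,0,0.4],[0,0,0,0,0,0,0.4],[0,0,0,0,0,0,0.4]]]'; python3 st.py
python3 -m pendant '[[[0.0009,0,0.00045,0,0,0,0.4],[0,0,0,0,0,0,0.4],[0.0009,0,0.00045,0,0,0,0.4],[0,0,0,0,0,0,0.4],[0,0,0,0,0,0,0.4]]]'; python3 st.py
```

```text
time: 26.95
position: [0.5052, -0.0168, 0.0544]
tool_rot: [0.514, 0.673, -0.322, 0.422]
ft_force: [-1.6, 2.9, 6.5]
grip_width: 0.0453
grip_force: 50.0
t 26.95 an [-113.7 -311.6   54.4] toolx [-0.045  0.433 -0.9  ] toolz [ 0.094 -0.896 -0.435] q [ 0.34  0.97  1.87 -1.36  1.16  1.25] F [-1.6  2.9  6.5] grip 45.3 50.0
time: 27.58
position: [0.5053, -0.017, 0.0545]
tool_rot: [0.514, 0.672, -0.323, 0.424]
ft_force: [-3.4, 6.4, 12.2]
grip_width: 0.0453
grip_force: 50.0
t 27.57 an [-113.6 -311.7   54.5] toolx [-0.044  0.429 -0.902] toolz [ 0.094 -0.897 -0.431] q [ 0.34  0.98  1.87 -1.37  1.17  1.25] F [-3.4  6.4 12.2] grip 45.3 50.0
```

It has touched the tray floor with 8–14 N of upward force. I'll ease off, open, and back out along the tool axis.

```bash
python3 -m pendant '[[[-0.0022,0,-0.0011,0,0,0,0.4],[0,0,0,0,0,0,0.4],[0,0,0,0,0,0,0.65],[0,0,0,0,0,0,0.75],[0,0,0,0,0,0,0.75]]]'; python3 st.py
python3 -m pendant '[[[0,0,-0.01,0,0,0,0.75],[0,0,-0.03,0,0,0,0.75],[0,0,-0.04,0,0,0,0.75],[0,0,-0.05,0,0,0,0.75],[0,0,0,0,0,0,0.75]]]'; python3 st.py
python3 - <<'E'
from rig import *
from h import *
c=camera("scene");t=camera("top");np.savez("scene2.npz",**c);np.savez("top2.npz",**t)
a=c["img"][230:350,220:350];b=t["img"][155:275,300:430]
cv2.imwrite("pics/p7.png",cv2.resize(np.hstack([a,b]),None,fx=3,fy=3,interpolation=cv2.INTER_CUBIC)[:,:,::-1])
E
```

```text
time: 28.2
position: [0.505, -0.0167, 0.0527]
tool_rot: [0.515, 0.674, -0.322, 0.421]
ft_force: [0.2, 0.0, 0.2]
grip_width: 0.0633
grip_force: 0.0
t 28.20 an [-113.8 -311.4   52.7] toolx [-0.046  0.436 -0.899] toolz [ 0.093 -0.894 -0.439] q [ 0.34  0.97  1.87 -1.36  1.16  1.25] F [0.2 0.  0.2] grip 63.3 0.0
time: 28.82
position: [0.4751, 0.0999, 0.1114]
tool_rot: [0.514, 0.675, -0.319, 0.423]
ft_force: [0.2, 0.0, -0.1]
grip_width: 0.0655
grip_force: 0.0
t 28.82 an [-124.5 -191.5  111.4] toolx [-0.044  0.438 -0.898] toolz [ 0.1   -0.893 -0.44 ] q [ 0.57  0.87  1.77 -1.1   1.31  1.07] F [ 0.2  0.  -0.1] grip 65.5 0.0
```

View pics/p7.png

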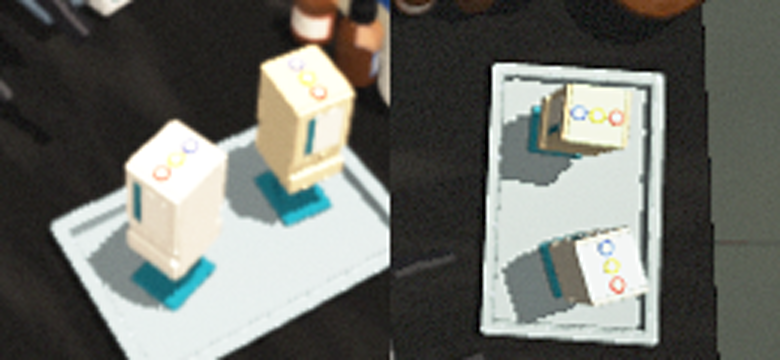

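The pack stands upright in the tray's free half, with its port face at about (610,265) in the top crop. The old pack is undisturbed at (595,115). Next I'll turn the tool back down and close the gate.

```bash
python3 -m pendant '[[[-0.0359,0,-0.0176,0,0,0,0.5],[-0.0359,0,-0.0176,0,0,0,0.5],[-0.0359,0,-0.0176,0,0,0,0.5],[0,0,0,0,10.7,0,0.5],[0,0,0,0,10.7,0,0.5]]]'; python3 st.py
python3 -m pendant '[[[0,0,0,0,10.7,0,0.5],[0,0,0,0,10.7,0,0.5],[0,0,0,0,10.6,0,0.5],[0,0,0,0,10.6,0,0.5],[0,0,0,0,0,-10.5,0.5]]]'; python3 st.py
python3 -m pendant '[[[0,0,0,0,0,-10.5,0.5],[0,0,0,0,0,-10.5,0.5],[0,0,0,0,0,-10.5,0.5],[0,0,0,0,0,-10.5,0.5],[0,0,0,0,0,-10.5,0.5]]]'; python3 st.py
python3 -m pendant '[[[0,0,0,0,0,-10.5,0.5],[0,0,0,0,0,-10.5,0.5],[0,0,0,0,0,0,0.5],[0,0,0,0,0,0,0.5],[0,0,0,0,0,0,0.5]]]'; python3 st.py
```

```text
time: 29.55
position: [0.4738, 0.0959, 0.2295]
tool_rot: [0.566, 0.741, -0.22, 0.286]
ft_force: [0.4, -0.5, -0.7]
grip_width: 0.0437
grip_force: 0.0
t 29.55 an [-126.4 -195.2  229.5] toolx [-0.077  0.735 -0.673] toolz [ 0.069 -0.67  -0.74 ] q [ 0.42  0.47  1.76 -0.79  1.2   0.56] F [ 0.4 -0.5 -0.7] grip 43.7 0.0
time: 30.18
position: [0.4749, 0.092, 0.2297]
tool_rot: [0.534, 0.846, -0.0, -0.001]
ft_force: [-0.8, 0.7, -1.0]
grip_width: 0.0434
grip_force: 0.0
t 30.18 an [-125.9 -199.3  229.7] toolx [-0.279  0.96   0.001] toolz [-0.001  0.001 -1.   ] q [-0.04  0.3   1.74  0.    1.1  -0.49] F [-0.8  0.7 -1. ] grip 43.4 0.0
time: 30.8
position: [0.473, 0.0951, 0.2289]
tool_rot: [0.101, 0.995, -0.0, -0.002]
ft_force: [-0.8, 0.4, 0.1]
grip_width: 0.0435
grip_force: 0.0
t 30.80 an [-127.4 -195.9  228.9] toolx [-0.934  0.356  0.004] toolz [-0.004  0.    -1.   ] q [-0.03  0.3   1.74 -0.    1.1  -1.4 ] F [-0.8  0.4  0.1] grip 43.5 0.0
time: 31.42
position: [0.4741, 0.0961, 0.2298]
tool_rot: [-0.08, 0.997, -0.0, -0.0]
ft_force: [0.0, -0.2, -0.2]
grip_width: 0.0437
grip_force: 0.0
t 31.43 an [-126.1 -195.1  229.8] toolx [-1.     0.003  0.001] toolz [-0.001 -0.    -1.   ] q [-0.03  0.3   1.74 -0.    1.1  -1.76] F [ 0.  -0.2 -0.2] grip 43.7 0.0
```

```bash
python3 -m pendant '[[[-0.0153,0.0487,0,0,0,0,0.5],[-0.0153,0.0487,0,0,0,0,0.5],[-0.0153,0.0487,0,0,0,0,0.5],[-0.0153,0.0487,0,0,0,0,0.5],[0,0,0,0,0,0,0.5]]]' 25; python3 st.py
python3 -m pendant '[[[0,0,0.05,0,0,0,0.5],[0,0,0.05,0,0,0,0.5],[0,0,0.05,0,0,0,0.5],[0,0,0.03,0,0,0,0.5],[0,0,0,0,0,0,0.5]]]'; python3 st.py
```

```text
time: 32.05
position: [0.5035, 0.3017, 0.2297]
tool_rot: [-0.082, 0.997, 0.0, 0.0]
ft_force: [-0.7, -1.5, -0.4]
grip_width: 0.0431
grip_force: 0.0
t 32.05 an [-63.8   3.  229.7] toolx [-1.    -0.003 -0.001] toolz [ 0.001  0.001 -1.   ] q [ 0.35  0.44  1.5   0.    1.2  -1.39] F [-0.7 -1.5 -0.4] grip 43.1 0.0
time: 32.67
position: [0.5012, 0.2965, 0.0478]
tool_rot: [-0.08, 0.997, -0.001, -0.003]
ft_force: [0.0, -0.7, 0.0]
grip_width: 0.0438
grip_force: 0.0
t 32.67 an [-66.9  -1.7  47.8] toolx [-1.     0.003  0.007] toolz [-0.007 -0.002 -1.   ] q [ 0.34  0.68  1.66 -0.    0.81 -1.39] F [ 0.  -0.7  0. ] grip 43.8 0.0
```

Run:
```python
from rig import *
from h import *
c=camera("scene");a=np.radians(9.3);ex=np.array([np.cos(a),np.sin(a)]);O=np.array([.567,.309])
b=blob(c,(5,150,100),(20,255,255),(190,170,280,260));print("orange",b[0],b[1])
print(proj(c,[*(O-.06*ex),.028]))
```

```text
orange [213.80869565 226.44347826] [206 221  16  12 115]
[212.87703769 225.10124744]
```

```bash
python3 -m pendant '[[[0,0.0015,0.03,0,0,0,0.5],[0,0,0.025,0,0,0,0.5],[0,0,0,0,0,0,0.5],[0,0,0,0,0,0,0.1],[0,0,0,0,0,0,0.1]]]' 25; python3 st.py
python3 -m pendant '[[[0,0,0,0,0,0,0.1],[0,0,0,0,0,0,0.1],[0,0,0,0,0,0,0.1],[0,0,0,0,0,0,0.1],[0,0,0,0,0,0,0.1]]]'; python3 st.py
```

```text
time: 33.35
position: [0.5044, 0.3003, -0.0032]
tool_rot: [-0.081, 0.997, 0.0, 0.002]
ft_force: [-0.7, -1.2, -0.4]
grip_width: 0.0305
grip_force: 0.0
t 33.35 an [-63.2   1.5  -3.2] toolx [-1.     0.001 -0.003] toolz [ 0.003  0.    -1.   ] q [ 0.35  0.77  1.67 -0.    0.7  -1.38] F [-0.7 -1.2 -0.4] grip 30.5 0.0
time: 33.98
position: [0.5045, 0.2983, -0.0035]
tool_rot: [-0.081, 0.997, -0.001, 0.001]
ft_force: [1.1, -6.3, 4.4]
grip_width: 0.0239
grip_force: 25.0
t 33.98 an [-63.4  -0.5  -3.5] toolx [-1.    -0.001 -0.002] toolz [ 0.002 -0.003 -1.   ] q [ 0.35  0.77  1.67 -0.    0.7  -1.39] F [ 1.1 -6.3  4.4] grip 23.9 25.0
```

```bash
python3 -m pendant '[[[-0.0009,0,-0.0104,0,0,0,0.1],[-0.0027,0,-0.0101,0,0,0,0.1],[-0.0044,0,-0.0095,0,0,0,0.1],[-0.006,0,-0.0086,0,0,0,0.1],[-0.0074,0,-0.0074,0,0,0,0.1]]]'; python3 st.py
python3 -m pendant '[[[-0.0086,0,-0.006,0,0,0,0.1],[-0.0095,0,-0.0044,0,0,0,0.1],[-0.0101,0,-0.0027,0,0,0,0.1],[-0.0104,0,-0.0009,0,0,0,0.1],[0,0,0,0,0,0,0.1]]]'; python3 st.py
python3 -m pendant '[[[-0.004,0,0,0,0,0,0.1],[-0.004,0,0,0,0,0,0.1],[0,0,0,0,0,0,0.1],[0,0,0,0,0,0,0.1],[0,0,0,0,0,0,0.1]]]'; python3 st.py
```

```text
time: 34.6
position: [0.5226, 0.3012, 0.0407]
tool_rot: [-0.081, 0.997, -0.002, -0.002]
ft_force: [0.8, -5.6, -5.7]
grip_width: 0.0235
grip_force: 25.0
t 34.60 an [-45.   -0.5  40.7] toolx [-1.     0.     0.005] toolz [-0.005 -0.003 -1.   ] q [ 0.34  0.71  1.6  -0.    0.83 -1.39] F [ 0.8 -5.6 -5.7] grip 23.5 25.0
time: 35.22
position: [0.5626, 0.308, 0.0567]
tool_rot: [-0.081, 0.997, -0.001, -0.0]
ft_force: [-1.4, -5.7, 6.3]
grip_width: 0.0235
grip_force: 25.0
t 35.23 an [-4.5 -0.3 56.7] toolx [-1.     0.     0.001] toolz [-0.001 -0.003 -1.   ] q [ 0.33  0.73  1.5  -0.    0.92 -1.4 ] F [-1.4 -5.7  6.3] grip 23.5 25.0
time: 35.85
position: [0.5695, 0.3091, 0.0567]
tool_rot: [-0.081, 0.997, -0.002, -0.001]
ft_force: [-2.2, -5.0, 7.1]
grip_width: 0.0235
grip_force: 25.0
t 35.85 an [ 2.4 -0.3 56.7] toolx [-1.     0.     0.002] toolz [-0.002 -0.003 -1.   ] q [ 0.33  0.74  1.48 -0.    0.93 -1.4 ] F [-2.2 -5.   7.1] grip 23.5 25.0
```

Run:
```python
from rig import *
from h import *
c=camera("scene");c0=np.load("scene0.npz")
for k in(c0,c):
    b=blob(k,(5,150,100),(20,255,255),(200,180,260,240));print("orange",b[0],b[1])
```

```text
orange [230.01282051 199.93589744] [227 193   7  14  78]
orange [229.40789474 199.34210526] [226 192   8  15  76]
```

```bash
python3 -m pendant '[[[-0.004,0,0,0,0,0,0.1],[-0.004,0,0,0,0,0,0.1],[0,0,0,0,0,0,0.1],[0,0,0,0,0,0,0.45],[0,0,0,0,0,0,0.45]]]'; python3 st.py
python3 -m pendant '[[[0,0,0,0,0,0,0.45],[0,0,-0.05,0,0,0,0.45],[0,0,-0.05,0,0,0,0.45],[0,0,-0.05,0,0,0,0.45],[0,0,0,0,0,0,0.45]]]'; python3 st.py
python3 - <<'E'
from rig import *
from h import *
c=camera("scene");c0=np.load("scene0.npz")
for k in(c0,c):
    b=blob(k,(5,150,100),(20,255,255),(200,180,260,240));print("orange",b[0],b[1])
a=np.radians(9.3);ex=np.array([np.cos(a),np.sin(a)]);O=np.array([.567,.309])
for p in(0,.06,.12,.2):print(p,proj(c,[*(O+(-.005-.06*np.sin(p))*ex),.024+.06*np.cos(p)]).round(1))
E
```

```text
time: 36.52
position: [0.579, 0.3126, 0.0559]
tool_rot: [-0.08, 0.997, 0.0, 0.001]
ft_force: [1.0, 0.3, -1.0]
grip_width: 0.0354
grip_force: 0.0
t 36.52 an [12.4  1.6 55.9] toolx [-1.     0.001 -0.002] toolz [ 0.002  0.001 -1.   ] q [ 0.33  0.74  1.46  0.    0.94 -1.41] F [ 1.   0.3 -1. ] grip 35.4 0.0
time: 37.15
position: [0.5818, 0.3136, 0.2105]
tool_rot: [-0.081, 0.997, 0.001, 0.006]
ft_force: [0.6, 0.8, 0.4]
grip_width: 0.0393
grip_force: 0.0
t 37.15 an [ 15.4   2.2 210.5] toolx [-1.     0.001 -0.011] toolz [ 0.011  0.002 -1.   ] q [ 0.33  0.56  1.34  0.    1.23 -1.41] F [0.6 0.8 0.4] grip 39.3 0.0
orange [230.01282051 199.93589744] [227 193   7  14  78]
orange [229.76056338 199.88732394] [227 193   7  14  71]
0 [229.1 197.2]
0.06 [228.  197.9]
0.12 [226.8 198.7]
0.2 [225.3 199.8]
```

Run:
```python
from rig import *
from h import *
t=camera("top");P=onz(t,374,243.3,.124)[:2]-[.545,.009];a=np.radians(-4)
print("pack top in tray",(P@[np.cos(a),np.sin(a)]).round(3),(P@[-np.sin(a),np.cos(a)]).round(3))
t0=np.load("top2.npz")["img"].astype(int);d=abs(t["img"].astype(int)-t0).max(2)[170:275,325:400];print("changed px tray",(d>40).sum())
d=abs(t["img"].astype(int)-np.load("top0.npz")["img"].astype(int)).max(2)[90:165,285:430];print("changed px droppers/wash",(d>40).sum())
print(hand_in())
```

```text
pack top in tray -0.049 0.0
changed px tray 0
changed px droppers/wash 12
the job is handed in; nothing more can be done
None
```

The job is handed in: the pack stands upright on its handle end in the tray's free half, and the gate is shut to about 0.015 rad by camera. The old pack was not disturbed, and nothing else I checked on the bench had moved (I did not re-check the beaker). The hand-in gave no verdict.

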